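# Shim the levelling table

### The arm

A 6-joint arm with a two-finger parallel gripper is mounted at the origin on a cart in front of the work surface, level with it; the furniture and walls round the work are solid. World frame = base frame: x ahead of the robot, y to its left, z up, the work surface at z = 0. Lengths are in mm, angles in rad, forces in N, time in s.
With the tool pointing down it reaches from about 375 to 900 mm from the base axis. Payload 3.1 kg.
Tool frame: the origin (TCP) lies midway between the tips of the shut fingers; the grasp point (between the pads) lies 19 mm behind it (bot.tcp_to_grasp is the z of the grasp point in the tool frame, in mm); z points along the fingers, y is the line along which they close (so a half turn about z gives the same grasp; the last joint's range is limited). The gripper opens to 85 mm and grips with 20 to 120 N. Pads are 22 mm wide; open, the fingers measure 114 mm over their backs; the gripper's body (76 mm by 85 mm) begins 54 mm behind the grasp point. The pads swing forward as they close: fully open they stand 13 mm farther back than shut.
Start: joints at [0.974, 0.527, 1.433, -0, 1.181, -0.178], TCP at [254.123, 570.98, 199.41] pointing down, gripper open.
Joint ranges: [-3.08, 3.08], [-0.75, 2.2], [0.22, 2.44], [-1.43, 4.57], [0, 2.65], [-2.85, 2.85]. Speed limits (rad/s): [2.79, 2.79, 3.14, 3.14, 3.14, 3.14].

### API

Orientations are given as a unit quaternion [x, y, z, w].
In Python, from rig import bot, camera, regions_of gives the robot as it stands. The module is installed in compiled form; this text tells all that it offers.
- The arm moves only by the tool play_rows, never from a script. Its argument "moves" is a list of rows, each an object with "claw": the finger opening in mm, from 0 to 85.4; "offset": the shift along the tool's x, y, z in mm, a list of three; "spin": the turn about the tool's z in degrees. A call has 1 to 10 rows; each row is the pose to reach, as a shift and turn from the pose commanded when the call began, along the tool's axes at that moment; what a row does not reach only later rows make up. A row lasts 1/10 s, in which the tool goes at most 50 mm and 8.59 degrees, less where a joint would pass 70% of its speed; a pose out of reach is approached as far as the arm can. A call with a gripper value outside its range is refused whole. The fingers move at their own pace and stop on an object; "newtons" is the grip in N (left out, the last holds). Time passes only in rows, so rows that repeat a pose let the fingers close. It gives the time, the measured TCP pose, the force, the opening and the grip force at its end, in the units of the state.
- bot.state(): the state, without advancing time (a new reading comes with each control period).
- camera(name): name is "side" or "top"; returns a dict with "image" (384x512x3 uint8, blue, green, red), "z_map" (384x512 float32, mm along the optical axis (not along the pixel's ray), 0 where there is no reading), "fx", "fy", "cx", "cy" (pixels), "extrinsics" (4x4, takes a point from world to camera coordinates). Camera axes: x right, y up, looking along -z (the intrinsics and any distortion apply to the point x, -y, -z); pixel columns grow to the right and rows downward; lengths in mm; the calibration is good to about 2 mm. A picture is of the moment at which its call begins.
- bot.job_done(): hands the job in; it is judged then, once.
Trained networks look in the newest picture that a camera, given by its name, has taken for a name from the list of things; names that differ only in an ending like _2 or _b are one class to them, and where a whole thing is asked for, a point or a joint stands for the part that bears it (a point fixed in the world has none). Each returns a list of dicts, best first, with "score" (0 to 1); they miss things now and then, are a little off and sometimes report something else, mostly with a low value. They report only what shows in the picture. A call takes as long as a camera call. They do not tell look-alikes from the thing itself.
- regions_of(camera, label): "mask" (384x512 bool, what is visible of it) and "uv" ([column, row] in pixels, amid what is visible of it).
The state is a dict: "time_s": time; "joint_pos": joint angles; "qd": joint speeds; "effort": joint torques, N m; "tcp_pos": TCP position; "orientation": TCP orientation; "wrist_force": force on the tool from outside, world axes, zero at the start; "moment": the same for the moment, N m; "gripper_width": opening from 0.0 (shut) to 1.0 (fully open); "grasp_force": force on a finger pad.
Only numpy, scipy, OpenCV 4.12 (cv2) and the standard library are available. Lean on these libraries where they do the work, as an engineer would, in place of code of your own. Each camera call takes 0.05 s, during which the arm holds its last target. There are 200 camera calls.

### The job

The small square levelling table is low at the corner nearest the robot. Take the tall wedge (not the nearly flat one), slide it thin end first under the foot of that low corner until the bubble of the round level on top sits inside the ring, and leave the wedge there, flat on the worktop and carrying the foot.

Things in the scene. Friction and masses are not known exactly. Their poses are not given: they have to be found in the camera images.
- wedge: tall grey wedge, loose, 0.1 kg: taper 115 mm long, 34 wide, falling evenly (1 in 5) from 28 mm at the heel to 5 at the toe; upright grip block at the thick end, 36 long, 24 wide (y), 50 high. Origin: on the underside below the block's middle; x points to the toe (132 mm off), z up. The heel is 17 mm along x; the taper is 20 mm high at 57 mm. Lies at the left or the right, toe away from the robot
- thin_wedge: grey wedge of the same length, width and grip block, but nearly flat: its taper falls from 9 mm to 3 mm, too thin to lift the table; loose, not needed. Origin and axes as for the tall wedge. The two may lie either way round, one at the left, one at the right
- levelling_table: table fixed to the worktop: aluminium plate 136 mm square, 8 thick, set cornerwise; underside 34 mm up when level (21 at the low corner at the start), round level on it to 51 mm. U-shaped base, open to the low corner, 90 mm free between its rails. Origin: on the worktop under the pivot line; x is level and points from the low corner (tip at x = -121 mm) to the opposite one: the way to push
- tilt_plate (a joint): plate tilt about its pivot, rad: 0 level, -0.102 at the start (near corner down on its stop), positive: corner too high. Turns freely; about 2 N of weight on the foot. The level's pale bubble, 8 mm across, starts 12 mm off centre, away from the low corner, moves 1.2 mm per 0.01 rad, and is inside the dark ring (15 mm inside) within 0.03 rad
- low_foot (a point): lowest point of the round foot (12 mm across) under the low corner, 98 mm from the pivot line: 10 mm above the worktop at the start, 20 mm when the plate is level. Its x axis points along the push and tilts with the plate. The plate reaches 23 mm out beyond it towards the robot
Mind the look-alikes: they are no part of the job. What is shaped like the wedge but blue or green is not meant.

How it is judged:
By the outcome, as a careful person would: the job done as asked, in the order asked, and still so for the second after the job is handed in, with the robot touching nothing.
It also fails if it takes over 40 s, if anything falls off the work surface, if the arm or the gripper's body presses on something with over 40 N, if the wrist force passes 120 N, or if a joint passes its speed limit or range.

## Working session

There is one attempt and no reset: what is moved stays moved. The work goes in short steps, Python scripts to look and compute and a tool call to move; the robot and the scene stay as the last step left them, time stands still between calls to the robot, and variables do not carry over. Pictures are saved under pics/ and viewed, at most 10 in all, crops included, and the job is handed in when it is done.

Besides the shell and the picture viewer there is one more tool, called after "Emit:" by a JSON object that holds its "op" and its "data". play_rows: Moves the arm, as the interface text tells. Its arguments: {"type":"object","properties":{"moves":{"type":"array","items":{"type":"object","properties":{"claw":{"type":"number"},"offset":{"type":"array","items":{"type":"number"}},"spin":{"type":"number"}}}},"newtons":{"type":"number"}},"required":["moves"]}

```bash
mkdir -p pics
cat > h.py <<'E'
import numpy as np, cv2
from rig import bot, camera, regions_of
def world(c,u,v,z=None):
    d=c["z_map"][int(v),int(u)] if z is None else z
    p=np.array([(u-c["cx"])/c["fx"]*d,-(v-c["cy"])/c["fy"]*d,-d,1])
    return (np.linalg.inv(c["extrinsics"])@p)[:3]
def cloud(c):
    v,u=np.mgrid[:384,:512]; d=c["z_map"].astype(float)
    p=np.stack([(u-c["cx"])/c["fx"]*d,-(v-c["cy"])/c["fy"]*d,-d,np.ones_like(d)],-1)
    w=(p@np.linalg.inv(c["extrinsics"]).T)[...,:3]; w[d==0]=np.nan
    return w
E
python3 - <<'E'
from h import *
o=[]
for n in("top","side"):
    c=camera(n); np.savez(n+".npz",**c); W=cloud(c); o.append(c["image"])
    for l in("wedge","thin_wedge","levelling_table","low_foot"):
        for r in regions_of(n,l)[:4]:
            m=r["mask"]; print(n,l,round(r["score"],2),np.round(r["uv"]),m.sum(),np.round(np.nanmedian(W[m],0)),np.round(np.nanpercentile(W[m][:,2],[5,95])))
cv2.imwrite("pics/top.png",o[0]);cv2.imwrite("pics/side.png",o[1])
s=bot.state();print(s["tcp_pos"],s["orientation"],s["wrist_force"],bot.tcp_to_grasp)
E
```

```text
top wedge 0.88 [136. 191.] 644 [563. 335.  18.] [ 1. 52.]
top wedge 0.61 [188. 228.] 529 [453. 184.  18.] [ 6. 51.]
top wedge 0.58 [116. 257.] 576 [370. 373.  20.] [ 6. 52.]
top thin_wedge 0.72 [372. 221.] 601 [ 484. -358.    8.] [ 1. 52.]
top levelling_table 0.78 [268. 153.] 2192 [682. -45.  40.] [ 8. 50.]
top low_foot 0.73 [267. 156.] 1980 [678. -46.  41.] [32. 50.]
side wedge 0.79 [205. 161.] 282 [347. 351.  16.] [ 3. 48.]
side wedge 0.59 [252. 160.] 261 [542. 325.  16.] [ 2. 48.]
side wedge 0.57 [307. 198.] 976 [678. -58.  39.] [28. 48.]
side thin_wedge 0.75 [249. 269.] 771 [ 461. -371.    7.] [ 1. 50.]
side levelling_table 0.91 [315. 203.] 1134 [686. -68.  38.] [ 4. 47.]
side low_foot 0.98 [308. 200.] 963 [678. -58.  39.] [30. 48.]
[254.11043494 570.95779858 199.38309354] [ 2.07864989e-01  9.78157525e-01 -3.99942376e-05 -5.06123979e-06] [0.96377907 0.32621463 0.26269806] -18.700000000000003
```

View pics/top.png

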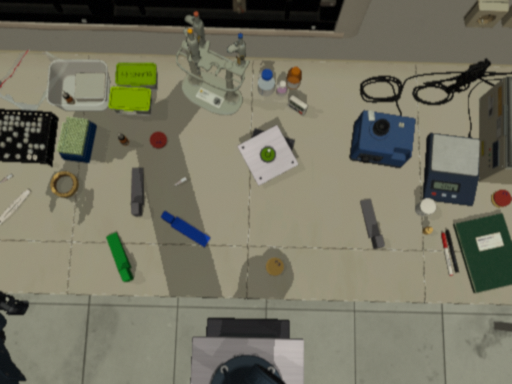

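View pics/side.png

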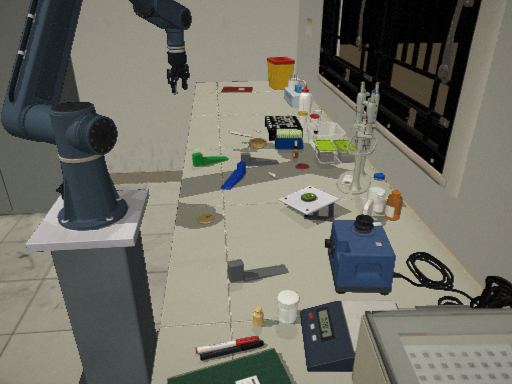

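The top view has four wedge shapes: grey at (137,191), grey at (372,221), blue at (186,229) and green at (119,257). The left grey one at (137,191) stands about 18 mm high and the right one about 8 mm, so the left one should be the tall wedge. The table's low corner is at about (262,184). I'll fit the poses and check the choice in a crop.

Run:
```python
from h import *
import cv2
c=dict(np.load("top.npz"));W=cloud(c);s=dict(np.load("side.npz"));S=cloud(s)
a=cv2.resize(c["image"][160:225,100:215],None,fx=6,fy=6,interpolation=cv2.INTER_CUBIC)[:, :400]
b=cv2.resize(c["image"][115:195,225:310],None,fx=4.7,fy=4.7,interpolation=cv2.INTER_CUBIC)
h=390;b=cv2.resize(b,(400,h));cv2.imwrite("pics/crop.png",np.hstack([a[:h],b]))
g=W[...,2][230:280,200:330];print("table z",np.nanmedian(g))
for nm,P in(("top",W),("side",S)):
    gr=P.reshape(-1,3)
    # plate
    k=(np.abs(gr[:,0]-678)<110)&(np.abs(gr[:,1]+46)<110)&(gr[:,2]>22)&(gr[:,2]<60);q=gr[k]
    r=cv2.minAreaRect(q[:,:2].astype(np.float32));print(nm,"plate",r,np.round(cv2.boxPoints(r)).tolist())
    # plane
    A=np.c_[q[:,:2],np.ones(len(q))];w=np.ones(len(q),bool)
    for _ in range(6):
        x=np.linalg.lstsq(A[w],q[w,2],rcond=None)[0];w=np.abs(A@x-q[:,2])<2.5
    print("plane",x,w.sum(),"tilt",np.hypot(*x[:2]),"uphill yaw",np.arctan2(x[1],x[0]))
    for cx,cy in((563,335),(484,-358)):
        k=(np.abs(gr[:,0]-cx)<100)&(np.abs(gr[:,1]-cy)<40)&(gr[:,2]>3.5)&(gr[:,2]<70);q=gr[k]
        r=cv2.minAreaRect(q[:,:2].astype(np.float32));bl=q[q[:,2]>40]
        print(nm,"wedge",np.round(r[0]),np.round(r[1]),r[2],np.round(cv2.boxPoints(r)).tolist(),"block",bl.mean(0),bl.min(0),bl.max(0),len(bl))
        t=q[q[:,2]<32]; o=np.argsort(t[:,0]); print([np.round(z.mean(0)).tolist() for z in np.array_split(t[o],6)])
```

```text
table z 1.0073409602644006
top plate ((681.3427734375, -45.11163330078125), (136.84197998046875, 137.52879333496094), 29.206789016723633) [[588.0, -18.0], [655.0, -139.0], [775.0, -72.0], [708.0, 48.0]]
plane [ 9.69096717e-02 -2.33584147e-02 -2.66211598e+01] 1105 tilt 0.09968500393451052 uphill yaw -0.23652135315790984
top wedge [562. 335.] [ 79. 198.] 89.53370666503906 [[463.0, 296.0], [661.0, 294.0], [661.0, 374.0], [464.0, 375.0]] block [507.69984815 332.70525377  49.60022054] [489.97503802 320.95028377  40.35973245] [525.88810384 345.3434104   59.46474858] 108
[[494.0, 333.0, 9.0], [538.0, 334.0, 21.0], [561.0, 336.0, 18.0], [584.0, 339.0, 15.0], [607.0, 339.0, 10.0], [635.0, 340.0, 7.0]]
top wedge [ 483. -358.] [198.  80.] 0.0950581505894661 [[384.0, -318.0], [384.0, -398.0], [582.0, -398.0], [582.0, -318.0]] block [ 430.8017882  -369.02576258   50.19437505] [ 412.58597333 -383.42001767   41.64785569] [ 449.60766062 -355.61238218   56.76036245] 111
[[413.0, -353.0, 9.0], [458.0, -357.0, 9.0], [480.0, -358.0, 8.0], [502.0, -355.0, 7.0], [527.0, -356.0, 6.0], [559.0, -353.0, 6.0]]
[... 371 characters left out ...]
], [641.0, 320.0], [637.0, 363.0]] block [509.36376701 327.01803866  46.62720256] [491.86537655 312.76275476  40.19815453] [528.05400455 344.10266077  50.8240769 ] 36
[[509.0, 323.0, 22.0], [531.0, 325.0, 20.0], [548.0, 328.0, 17.0], [568.0, 330.0, 14.0], [590.0, 331.0, 12.0], [620.0, 338.0, 8.0]]
side wedge [ 486. -360.] [149.  36.] 11.338072776794434 [[410.0, -357.0], [417.0, -392.0], [563.0, -363.0], [556.0, -327.0]] block [ 430.92228187 -375.43635212   47.51081155] [ 413.43130793 -388.27746418   40.23793595] [ 449.25093796 -357.90125526   53.16242885] 129
[[421.0, -382.0, 18.0], [442.0, -380.0, 17.0], [462.0, -367.0, 8.0], [484.0, -362.0, 7.0], [506.0, -356.0, 5.0], [534.0, -351.0, 5.0]]
```

View pics/crop.png

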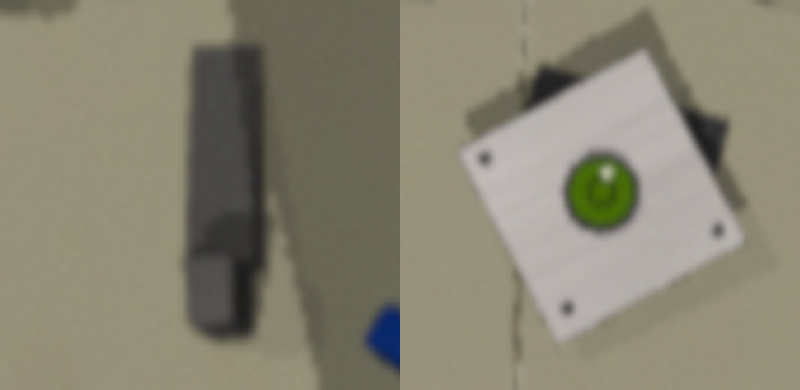

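Crop: the left grey wedge at (137,191) has a clear taper and is the tall one. The bubble is off centre, towards the far corner of the table. Next I'll refine the wedge yaw and work out the first move.

```bash
cat >> h.py <<'E'
from scipy.spatial.transform import Rotation as R
def off(target,yaw,st=None):
    "offset/spin to TCP target, tool x at yaw deg"
    st=st or bot.state(); r=R.from_quat(st["orientation"]);M=r.as_matrix()
    cur=np.degrees(np.arctan2(M[1,0],M[0,0])); sp=-((yaw-cur+180)%360-180)
    print("tcp",np.round(st["tcp_pos"],1),"yaw",round(cur,2),"tilt",np.round(M[:,2],4),"-> offset",np.round(M.T@(np.array(target)-st["tcp_pos"]),1),"spin",round(sp,2),"F",np.round(st["wrist_force"],1),"t",st["time_s"])
E
python3 - <<'E'
from h import *
c=camera("top");W=cloud(c)
m=regions_of("top","wedge")
m=min(m,key=lambda r:abs(r["uv"][0]-136)+abs(r["uv"][1]-191))["mask"]
P=W[m];P=P[~np.isnan(P[:,0])];t=P[(P[:,2]>3)&(P[:,2]<32)&(P[:,0]>530)]
r=cv2.minAreaRect(t[:,:2].astype(np.float32));print(r,cv2.boxPoints(r).round().tolist())
f=[ (x,np.percentile(t[abs(t[:,0]-x)<6][:,1],[5,50,95]).round(1)) for x in range(540,640,16)];print(f, t[:,0].max())
off([508,332,110],183)
E
```

```text
((584.4774780273438, 340.8510437011719), (111.23759460449219, 35.6693229675293), 5.415846824645996) [[527.0, 353.0], [531.0, 318.0], [642.0, 328.0], [638.0, 364.0]]
[(540, array([319.9, 332.2, 351.4])), (556, array([321.6, 335.2, 352.8])), (572, array([323.1, 339. , 355.4])), (588, array([325.1, 339.4, 355.1])), (604, array([326. , 342.1, 356.6])), (620, array([327.7, 343.4, 357.8])), (636, array([329.8, 345.4, 356.8]))] 639.6972972531025
tcp [254.1 571.  199.4] yaw 156.01 tilt [ 0.  0. -1.] -> offset [-329.1 -115.1   89.4] spin -26.99 F [ 0.1 -0.3 -1. ] t 0.6
```

Emit:
{"op": "play_rows", "data": {"moves": [{"claw": 70, "offset": [-45, -16, 12], "spin": -4}, {"claw": 70, "offset": [-90, -32, 25], "spin": -8}, {"claw": 70, "offset": [-135, -47, 38], "spin": -12}, {"claw": 70, "offset": [-180, -63, 50], "spin": -16}, {"claw": 70, "offset": [-225, -79, 63], "spin": -20}, {"claw": 70, "offset": [-270, -95, 75], "spin": -24}, {"claw": 70, "offset": [-315, -110, 88], "spin": -28}, {"claw": 70, "offset": [-327.4, -114.7, 99], "spin": -29}, {"claw": 70, "offset": [-327.4, -114.7, 99], "spin": -29}, {"claw": 70, "offset": [-327.4, -114.7, 99], "spin": -29}], "newtons": 40}}

```text
time_s: 1.6
tcp_pos: [506.1, 333.1, 100.3]
orientation: [-0.043, 0.999, 0.0, -0.001]
wrist_force: [0.4, 0.2, -0.6]
gripper_width: 0.82
grasp_force: 0.0
```

Run:
```python
from h import *
off([506.5,333.2,16],185)
```

```text
tcp [506.1 333.1 100.3] yaw -175.06 tilt [-1.1e-03  1.0e-04 -1.0e+00] -> offset [-0.5  0.  84.3] spin -0.06 F [ 0.4  0.2 -0.6] t 1.6
```

Emit:
{"op": "play_rows", "data": {"moves": [{"claw": 70, "offset": [0, 0, 30], "spin": 0}, {"claw": 70, "offset": [0, 0, 60], "spin": 0}, {"claw": 70, "offset": [0, 0, 84], "spin": 0}, {"claw": 70, "offset": [0, 0, 84], "spin": 0}, {"claw": 15, "offset": [0, 0, 84], "spin": 0}, {"claw": 15, "offset": [0, 0, 84], "spin": 0}, {"claw": 15, "offset": [0, 0, 84], "spin": 0}, {"claw": 15, "offset": [0, 0, 84], "spin": 0}, {"claw": 15, "offset": [0, 0, 84], "spin": 0}, {"claw": 15, "offset": [0, 0, 84], "spin": 0}]}}

```text
time_s: 2.6
tcp_pos: [507.5, 335.1, 19.3]
orientation: [-0.043, 0.999, 0.002, 0.002]
wrist_force: [-1.6, 2.8, 8.9]
gripper_width: 0.179
grasp_force: 4.7
```

Run:
```python
from h import *
c=camera("top");s=camera("side")
a=cv2.resize(c["image"][150:225,90:190],(400,300),interpolation=2);b=cv2.resize(s["image"][110:200,190:310],(400,300),interpolation=2)
cv2.imwrite("pics/g1.png",np.hstack([a,b]));off([506.5,333.2,16],185);st=bot.state();print(st["gripper_width"],st["grasp_force"])
```

```text
tcp [507.4 335.1  19.3] yaw -175.05 tilt [ 0.0032  0.0038 -1.    ] -> offset [ 1.1 -1.8  3.3] spin -0.05 F [-2.9  3.9  9.4] t 2.7
0.17791384038205688 4.672752865590155
```

View pics/g1.png

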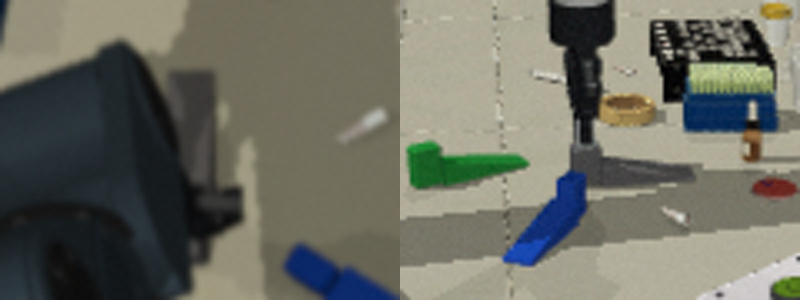

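Run:
```python
from h import *
s=camera("side");S=cloud(s);print(regions_of("side","wedge")[0]["uv"])
for v in range(130,172,2):
    print(v,[tuple(int(x) for x in np.nan_to_num(S[v,u])) for u in range(238,258,4)])
```

```text
[257.3, 160.4]
130 [(506, 768, 0), (496, 313, 150), (509, 285, 159), (527, 316, 148), (583, 749, 3)]
132 [(503, 722, 5), (496, 309, 144), (509, 282, 152), (562, 728, 0), (582, 733, -1)]
134 [(501, 691, 5), (496, 313, 135), (509, 276, 147), (524, 277, 146), (579, 704, -1)]
136 [(500, 679, 0), (496, 318, 125), (508, 267, 142), (523, 271, 140), (575, 666, 1)]
138 [(499, 658, -2), (496, 309, 120), (508, 270, 133), (523, 271, 132), (568, 592, 17)]
140 [(497, 633, -3), (496, 322, 107), (509, 279, 122), (547, 563, 19), (567, 584, 11)]
142 [(495, 596, 0), (496, 323, 99), (509, 291, 110), (546, 542, 17), (568, 585, 1)]
144 [(494, 580, -3), (495, 311, 95), (510, 296, 100), (545, 538, 9), (562, 525, 13)]
146 [(492, 546, 0), (497, 336, 77), (511, 317, 84), (545, 542, -1), (562, 529, 2)]
148 [(491, 523, -1), (497, 341, 67), (510, 311, 78), (543, 514, 0), (561, 519, -2)]
150 [(489, 495, 0), (496, 337, 60), (510, 311, 70), (541, 496, -2), (0, 0, 0)]
152 [(488, 475, -1), (505, 469, 0), (511, 315, 60), (539, 464, 0), (556, 464, 0)]
154 [(486, 454, -1), (495, 320, 50), (511, 320, 50), (537, 447, -1), (554, 447, -2)]
156 [(485, 429, -1), (495, 319, 42), (511, 321, 41), (527, 322, 40), (552, 422, -1)]
158 [(484, 411, -2), (495, 322, 33), (511, 328, 30), (527, 325, 30), (544, 336, 25)]
160 [(482, 386, -1), (495, 322, 24), (510, 315, 26), (527, 323, 22), (542, 322, 22)]
162 [(481, 357, 2), (490, 243, 49), (511, 324, 14), (527, 327, 12), (541, 311, 18)]
164 [(474, 227, 49), (488, 217, 52), (510, 322, 6), (527, 327, 4), (542, 321, 5)]
166 [(474, 228, 40), (488, 218, 43), (510, 322, -1), (526, 317, 0), (542, 317, -1)]
168 [(473, 226, 33), (488, 217, 36), (509, 304, -2), (524, 297, 0), (541, 305, -4)]
170 [(473, 220, 27), (488, 220, 27), (507, 277, 0), (522, 276, 0), (538, 277, 0)]
```

The reading fits a light grip: the pads may be on the block with the commanded opening almost reached. I'll close fully and see whether they stop.

Emit:
{"op": "play_rows", "data": {"moves": [{"claw": 0, "offset": [0, 0, 0], "spin": 0}, {"claw": 0, "offset": [0, 0, 0], "spin": 0}, {"claw": 0, "offset": [0, 0, 0], "spin": 0}, {"claw": 0, "offset": [0, 0, 0], "spin": 0}]}}

```text
time_s: 3.2
tcp_pos: [507.4, 335.8, 20.9]
orientation: [-0.043, 0.999, 0.002, 0.002]
wrist_force: [-6.2, 5.1, 18.5]
gripper_width: 0.002
grasp_force: 9.1
```

Run:
```python
from h import *
c=camera("top");s=camera("side");W=cloud(c)
a=cv2.resize(c["image"][155:225,110:170],(500,583),interpolation=2)[:500];b=cv2.resize(s["image"][120:175,225:270],(300,366),interpolation=2)
b=cv2.copyMakeBorder(b,0,134,0,0,0)
cv2.imwrite("pics/g2.png",np.hstack([a,b]))
m=regions_of("top","wedge")
for r in m[:4]:
    P=W[r["mask"]];print(r["score"],r["uv"],np.nanmedian(P,0))
# project TCP into both
for n,d in(("top",c),("side",s)):
    for z in (0,20,50):
        p=d["extrinsics"]@np.array([507.4,335.8,z,1]);print(n,z,d["cx"]+d["fx"]*p[0]/-p[2],d["cy"]-d["fy"]*p[1]/-p[2])
```

```text
0.83 [140.4, 179.5] [599.14198784 334.96212986  15.54813135]
0.8 [185.3, 225.4] [455.00129483 187.48849976  19.44581285]
0.59 [124.4, 275.9] [319.25950669 345.03026093  44.94875429]
top 0 137.7700632960217 210.59345937737692
top 20 136.22660236319604 209.41464749201234
top 50 133.82807809607786 207.5827845317765
side 0 244.88504658813017 164.3109494170231
side 20 244.81616034244843 159.6839587292976
side 50 244.7113689409945 152.64527003488018
```

View pics/g2.png

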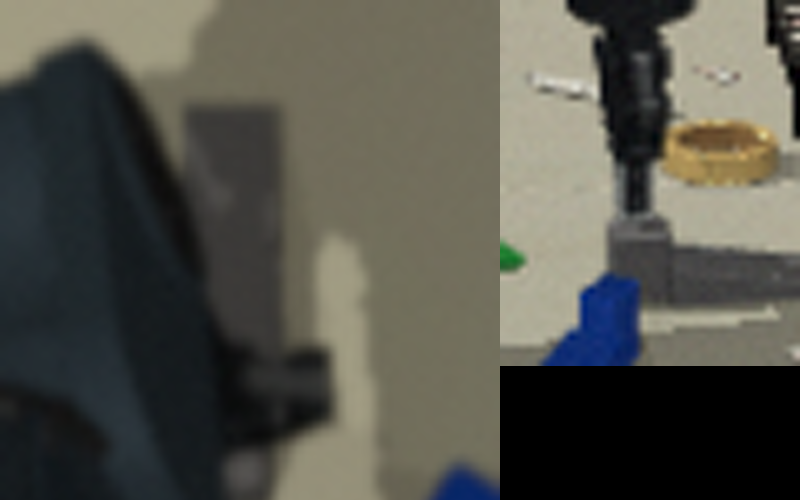

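The fingers shut completely and, in the side view, go down behind the block's top, so the wedge is not held. I'll rise, move clear and look again.

Emit:
{"op": "play_rows", "data": {"moves": [{"claw": 0, "offset": [0, 0, -30], "spin": 0}, {"claw": 0, "offset": [0, 0, -70], "spin": 0}, {"claw": 70, "offset": [20, -40, -100], "spin": 0}, {"claw": 70, "offset": [60, -60, -110], "spin": 0}, {"claw": 70, "offset": [100, -80, -110], "spin": 0}, {"claw": 70, "offset": [100, -120, -110], "spin": 0}, {"claw": 70, "offset": [100, -150, -110], "spin": 0}, {"claw": 70, "offset": [100, -150, -110], "spin": 0}]}}

```text
time_s: 4.15
tcp_pos: [420.5, 172.5, 127.5]
orientation: [-0.042, 0.999, -0.0, 0.001]
wrist_force: [-0.4, 1.1, 0.1]
gripper_width: 0.819
grasp_force: 0.0
```

```bash
cat > look.py <<'E'
from h import *
import sys
c=camera("top");W=cloud(c);s=camera("side");S=cloud(s)
gx,gy=float(sys.argv[1]),float(sys.argv[2])
for n,P in(("top",W),("side",S)):
    q=P.reshape(-1,3);k=(abs(q[:,0]-gx)<100)&(abs(q[:,1]-gy)<60)&(q[:,2]<70);q=q[k]
    b=q[(q[:,2]>44)];print(n,"blocktop",np.round(np.nanmedian(b,0),1),np.round(np.percentile(b,[5,95],axis=0),0).tolist(),len(b))
    t=q[(q[:,2]>4)&(q[:,2]<32)]
    for x in range(int(gx)-30,int(gx)+90,15):
        u=t[abs(t[:,0]-x)<7]
        if len(u)>3: print(x,np.percentile(u[:,1],[5,50,95]).round(1),np.median(u[:,2]).round(1))
a=cv2.resize(c["image"][155:225,110:170],(400,467),interpolation=2);b=cv2.resize(s["image"][120:175,225:285],(400,467),interpolation=2)
cv2.imwrite(sys.argv[3],np.hstack([a,b]))
E
python3 look.py 560 335 pics/g3.png
```

```text
top blocktop [511.9 342.8  50.4] [[494.0, 339.0, 48.0], [523.0, 345.0, 56.0]] 21
530 [343.8 348.1 378.5] 27.7
545 [318.  335.2 352.9] 24.0
560 [309.  333.6 355.4] 20.3
575 [308.8 338.1 369.8] 17.5
590 [312.3 338.4 361.9] 14.5
605 [300.9 340.3 381.2] 12.3
620 [288.3 342.6 384.4] 8.6
635 [292.7 343.3 384.6] 6.2
side blocktop [508.5 327.5  48.9] [[493.0, 320.0, 45.0], [523.0, 340.0, 51.0]] 25
530 [314.9 323.8 337.8] 19.0
545 [316.2 323.4 346.1] 19.1
560 [318.3 323.6 345.2] 14.8
575 [320.1 329.3 352.7] 16.5
590 [323.7 329.4 351.8] 13.6
605 [322.9 328.4 354. ] 10.4
620 [320.7 340.  354.4] 7.4
635 [324.4 337.1 352.4] 4.9
```

View pics/g3.png

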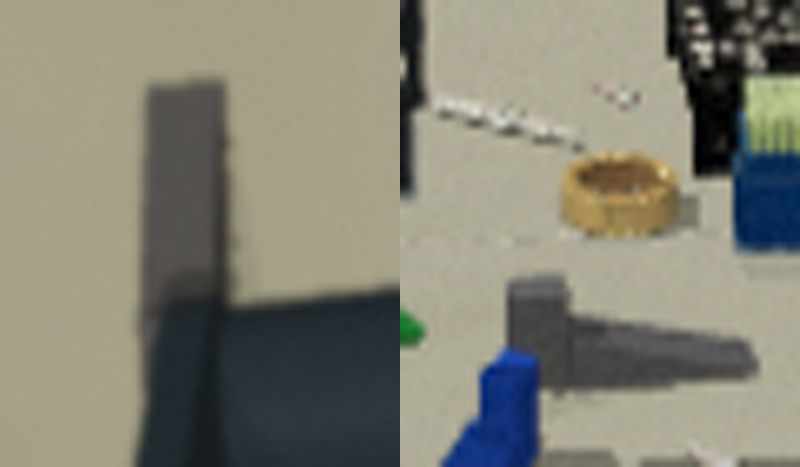

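Run:
```python
from h import *
st=bot.state();t=st["tcp_pos"]
for n in("side","top"):
    c=camera(n);q=cloud(c).reshape(-1,3);q=q[(abs(q[:,0]-t[0])<60)&(abs(q[:,1]-t[1])<80)&(q[:,2]>60)&(q[:,2]<260)]
    print(n,t,len(q))
    for z in range(60,260,10):
        u=q[abs(q[:,2]-z)<5]
        if len(u): print(z,len(u),u.min(0).round()[:2],u.max(0).round()[:2])
```

```text
side [420.77880934 174.69557433 127.22789605] 249
170 18 [409. 123.] [434. 215.]
180 23 [409. 122.] [434. 209.]
190 24 [410. 120.] [435. 213.]
200 26 [407. 120.] [435. 212.]
210 11 [412. 107.] [435. 134.]
220 33 [404. 104.] [438. 198.]
230 22 [404. 103.] [440. 199.]
240 36 [401. 103.] [440. 203.]
250 33 [402. 101.] [436. 183.]
top [420.77880934 174.69557433 127.22789605] 78
170 2 [413. 135.] [413. 137.]
180 1 [417. 127.] [417. 127.]
200 3 [412. 124.] [417. 137.]
210 5 [411. 126.] [423. 136.]
220 27 [402. 108.] [438. 234.]
230 20 [403. 107.] [434. 236.]
240 6 [403. 106.] [423. 238.]
250 5 [414. 105.] [421. 122.]
```

Measured against the depth images, the finger tips sit about 27 mm higher than the reported TCP, so last time they closed on top of the block (z 50). The wedge hasn't moved. I'll go again with z lowered by about 27 mm.

Run:
```python
from h import *
off([506.5,332.7,60],185)
```

```text
tcp [420.5 175.6 126.8] yaw -174.98 tilt [ 1.2e-03  5.0e-04 -1.0e+00] -> offset [-99.3 149.   67. ] spin 0.02 F [0.2 0.4 0.4] t 4.35
```

Emit:
{"op": "play_rows", "data": {"moves": [{"claw": 70, "offset": [-25, 37, 10], "spin": 0}, {"claw": 70, "offset": [-50, 75, 20], "spin": 0}, {"claw": 70, "offset": [-75, 112, 35], "spin": 0}, {"claw": 70, "offset": [-99.3, 149, 45], "spin": 0}, {"claw": 70, "offset": [-99.3, 149, 60], "spin": 0}, {"claw": 70, "offset": [-99.3, 149, 80], "spin": 0}, {"claw": 70, "offset": [-99.3, 149, 100], "spin": 0}, {"claw": 70, "offset": [-99.3, 149, 120], "spin": 0}, {"claw": 70, "offset": [-99.3, 149, 130], "spin": 0}, {"claw": 70, "offset": [-99.3, 149, 130], "spin": 0}]}}

```text
time_s: 5.35
tcp_pos: [504.4, 332.5, -5.2]
orientation: [-0.044, 0.999, -0.001, -0.002]
wrist_force: [-0.0, 0.5, -0.2]
gripper_width: 0.819
grasp_force: 0.0
```

Emit:
{"op": "play_rows", "data": {"moves": [{"claw": 70, "offset": [0, 0, 4], "spin": 0}, {"claw": 0, "offset": [0, 0, 4], "spin": 0}, {"claw": 0, "offset": [0, 0, 4], "spin": 0}, {"claw": 0, "offset": [0, 0, 4], "spin": 0}, {"claw": 0, "offset": [0, 0, 4], "spin": 0}, {"claw": 0, "offset": [0, 0, 4], "spin": 0}, {"claw": 0, "offset": [0, 0, 4], "spin": 0}, {"claw": 0, "offset": [0, 0, 4], "spin": 0}]}}

```text
time_s: 6.15
tcp_pos: [506.6, 332.2, -6.8]
orientation: [-0.044, 0.999, 0.0, 0.001]
wrist_force: [-0.1, 0.9, 5.9]
gripper_width: 0.27
grasp_force: 41.8
```

Gripped: it holds 23 mm at 42 N. Next I lift the wedge and carry it to a line just in front of the low corner.

Emit:
{"op": "play_rows", "data": {"moves": [{"claw": 0, "offset": [0, 0, -25], "spin": 0}, {"claw": 0, "offset": [0, 0, -60], "spin": 0}, {"claw": 0, "offset": [10, -20, -85], "spin": 0}, {"claw": 0, "offset": [22, -60, -85], "spin": 4}, {"claw": 0, "offset": [34, -105, -85], "spin": 8}, {"claw": 0, "offset": [46, -150, -85], "spin": 12}, {"claw": 0, "offset": [58, -195, -85], "spin": 16}, {"claw": 0, "offset": [70, -240, -85], "spin": 20.2}, {"claw": 0, "offset": [80, -285, -85], "spin": 20.2}, {"claw": 0, "offset": [85.7, -308.8, -85], "spin": 20.2}]}}

```text
time_s: 7.15
tcp_pos: [446.7, 14.2, 77.2]
orientation: [0.133, 0.991, -0.0, -0.0]
wrist_force: [0.1, 1.0, -0.8]
gripper_width: 0.271
grasp_force: 41.2
```

Emit:
{"op": "play_rows", "data": {"moves": [{"claw": 0, "offset": [0, 0, 20], "spin": 0}, {"claw": 0, "offset": [0, 0, 40], "spin": 0}, {"claw": 0, "offset": [0, 0, 55], "spin": 0}, {"claw": 0, "offset": [0, 0, 60], "spin": 0}, {"claw": 0, "offset": [0, 0, 60], "spin": 0}]}}

```text
time_s: 7.65
tcp_pos: [446.9, 17.0, 16.8]
orientation: [0.132, 0.991, 0.0, -0.001]
wrist_force: [-0.7, 0.7, -1.6]
gripper_width: 0.27
grasp_force: 41.2
```

```bash
cat > look2.py <<'E'
from h import *
import sys
st=bot.state();c=camera("top");W=cloud(c);s=camera("side");S=cloud(s)
off([448.4,17.1,-6.8],164.8,st);print(st["gripper_width"],st["grasp_force"])
for n,P,d in(("top",W,c),("side",S,s)):
    im=d["image"];q=P.reshape(-1,3)
    k=(np.abs(q[:,0]-681)<110)&(np.abs(q[:,1]+46)<110)&(q[:,2]>22)&(q[:,2]<44);q1=q[k]
    A=np.c_[q1[:,:2],np.ones(len(q1))];w=np.ones(len(q1),bool)
    for _ in range(8):
        x=np.linalg.lstsq(A[w],q1[w,2],rcond=None)[0];w=np.abs(A@x-q1[:,2])<2
    print(n,"plane",x[:2].round(4),w.sum())
    # wedge taper in frame of push dir
    p=np.array([.965,-.262]);l=np.array([.262,.965]);t=st["tcp_pos"][:2]
    a=(q[:,:2]-t)@p;b=(q[:,:2]-t)@l
    for x0 in range(20,150,12):
        u=(abs(a-x0)<6)&(abs(b)<28)&(q[:,2]>4)&(q[:,2]<32)
        if u.sum()>3: print(x0,np.percentile(b[u],[5,50,95]).round(1),np.median(q[u,2]).round(1),u.sum(),end=" | ")
    print()
r=cv2.resize(c["image"][110:240,200:310],(462,546),interpolation=2);r2=cv2.resize(s["image"][160:260,240:350],(330,300),interpolation=2)
cv2.imwrite(sys.argv[1],np.hstack([r,cv2.copyMakeBorder(r2,0,246,0,0,0)]))
E
python3 look2.py pics/p1.png
```

```text
tcp [446.9  17.   16.8] yaw 164.8 tilt [-2.e-03  4.e-04 -1.e+00] -> offset [-1.5  0.5 23.6] spin 0.0 F [-0.7  0.7 -1.6] t 7.65
0.2703748295015517 41.19800627231598
top plane [ 0.0792 -0.0186] 834
128 [-21.5  -0.7  16.5] 29.1 39 | 140 [-22.2  -1.7  11.4] 6.9 11 | 
side plane [ 0.0939 -0.0238] 593
20 [-19.6 -13.9  -9.2] 27.8 7 | 32 [-18.3 -17.2 -14.1] 30.3 8 | 44 [-19.5 -16.3 -14.7] 27.9 10 | 56 [-19.3 -15.5 -12.7] 27.6 10 | 68 [-19.7 -17.2 -13.4] 30.0 9 | 80 [-19.3 -16.1 -14.3] 28.8 7 | 92 [-18.1 -16.5 -13.7] 27.0 10 | 104 [-17.3 -14.3  -4.7] 26.9 10 | 116 [-16.3  -7.9  16.2] 30.7 19 | 128 [-16.3  -1.9  14. ] 27.8 22 | 140 [-16.1  -5.8   8.1] 28.0 6 |
```

View pics/p1.png

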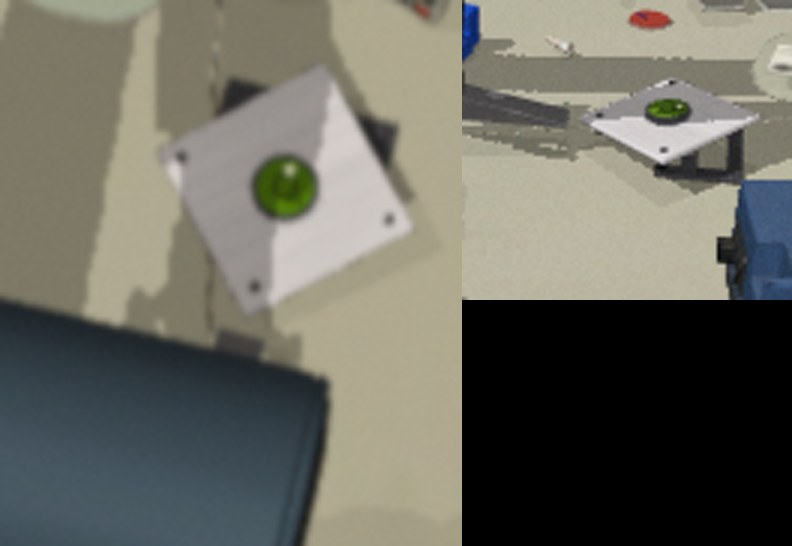

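The toe, at (257,189) in the top image, points at the low corner at (259,184), with about 2 mm lateral error. Now I lower to the worktop and push.

Emit:
{"op": "play_rows", "data": {"moves": [{"claw": 0, "offset": [0, 0, 10], "spin": 0}, {"claw": 0, "offset": [0, 0, 18], "spin": 0}, {"claw": 0, "offset": [0, 0, 22], "spin": 0}, {"claw": 0, "offset": [0, 0, 23.5], "spin": 0}, {"claw": 0, "offset": [0, 0, 23.5], "spin": 0}, {"claw": 0, "offset": [0, 0, 23.5], "spin": 0}]}}

```text
time_s: 8.35
tcp_pos: [447.6, 16.9, -6.1]
orientation: [0.132, 0.991, -0.0, 0.0]
wrist_force: [-0.2, -0.1, -1.0]
gripper_width: 0.27
grasp_force: 41.2
```

Emit:
{"op": "play_rows", "data": {"moves": [{"claw": 0, "offset": [0, 0, 0.7], "spin": 0}, {"claw": 0, "offset": [0, 0, 1.2], "spin": 0}, {"claw": 0, "offset": [0, 0, 1.2], "spin": 0}]}}

```text
time_s: 8.65
tcp_pos: [447.7, 16.9, -6.8]
orientation: [0.132, 0.991, -0.0, 0.0]
wrist_force: [-0.1, 0.7, 4.0]
gripper_width: 0.275
grasp_force: 41.6
```

Emit:
{"op": "play_rows", "data": {"moves": [{"claw": 0, "offset": [-10, 0, -0.3], "spin": 0}, {"claw": 0, "offset": [-22, 0, -0.3], "spin": 0}, {"claw": 0, "offset": [-34, 0, -0.3], "spin": 0}, {"claw": 0, "offset": [-46, 0, -0.3], "spin": 0}, {"claw": 0, "offset": [-56, 0, -0.3], "spin": 0}, {"claw": 0, "offset": [-66, 0, -0.3], "spin": 0}, {"claw": 0, "offset": [-76, 0, -0.3], "spin": 0}, {"claw": 0, "offset": [-86, 0, -0.3], "spin": 0}, {"claw": 0, "offset": [-95, 0, -0.3], "spin": 0}, {"claw": 0, "offset": [-95, 0, -0.3], "spin": 0}]}}

```text
time_s: 9.65
tcp_pos: [531.6, -5.9, -7.3]
orientation: [0.132, 0.991, 0.001, -0.008]
wrist_force: [-10.5, 3.3, 11.1]
gripper_width: 0.27
grasp_force: 41.0
```

```bash
python3 look2.py pics/p2.png
```

```text
tcp [531.6  -5.9  -7.3] yaw 164.84 tilt [-0.0163  0.0038 -0.9999] -> offset [86.3  0.4  0.9] spin 0.04 F [-10.5   3.3  11.1] t 9.65
0.2697979041366492 40.95668077468872
top plane [ 0.03   -0.0095] 603

side plane [ 0.0408 -0.0144] 659
20 [-21.  -13.3   5.2] 17.7 35 | 32 [-21.7 -14.2   8.4] 21.2 42 | 44 [-20.  -13.2   9.6] 21.6 33 | 56 [-19.8 -14.3   7.6] 18.2 39 | 68 [-20.2 -13.4  10.9] 16.9 36 | 80 [-21.2 -12.9   1.2] 14.3 27 | 92 [-21.2 -16.9  -2.3] 10.9 19 | 104 [-19.7 -16.8  -9.9] 9.6 11 | 116 [-21.1 -17.4 -16. ] 7.3 6 |
```

View pics/p2.png

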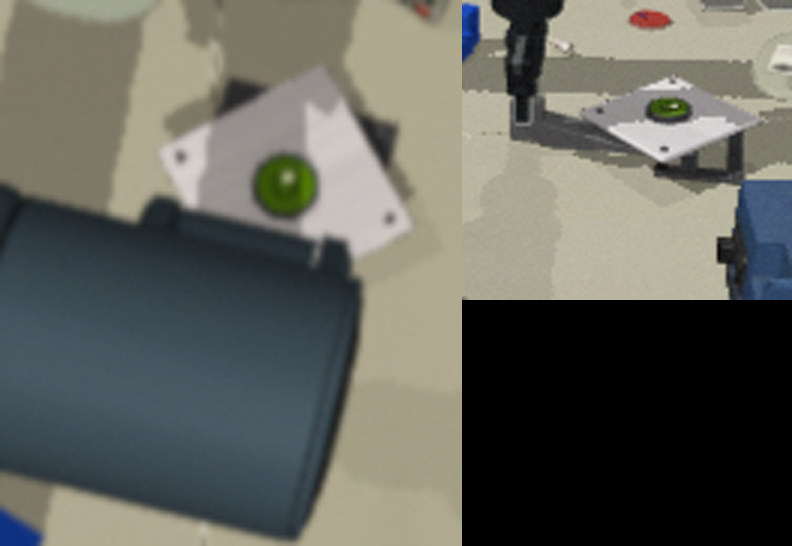

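The wedge is under the foot and the tilt has fallen to about -0.043, so it needs about 21 mm more, which matches the geometry.

Emit:
{"op": "play_rows", "data": {"moves": [{"claw": 0, "offset": [-4, 0, 0], "spin": 0}, {"claw": 0, "offset": [-8, 0, 0], "spin": 0}, {"claw": 0, "offset": [-12, 0, 0], "spin": 0}, {"claw": 0, "offset": [-15, 0, 0], "spin": 0}, {"claw": 0, "offset": [-18, 0, 0], "spin": 0}, {"claw": 0, "offset": [-18, 0, 0], "spin": 0}, {"claw": 0, "offset": [-18, 0, 0], "spin": 0}, {"claw": 0, "offset": [-18, 0, 0], "spin": 0}]}}

```text
time_s: 10.55
tcp_pos: [548.1, -10.4, -7.3]
orientation: [0.132, 0.991, 0.001, -0.009]
wrist_force: [-13.6, 3.9, 12.9]
gripper_width: 0.272
grasp_force: 41.2
```

```bash
python3 look2.py pics/p3.png
```

```text
tcp [548.1 -10.4  -7.3] yaw 164.84 tilt [-0.0179  0.0042 -0.9998] -> offset [103.4   0.4   1.4] spin 0.04 F [-13.6   3.9  12.9] t 10.55
0.27236420471977735 41.24717831611633
top plane [0.0044 0.0003] 537

side plane [ 0.0131 -0.0031] 673
20 [-20.2 -13.9   0.6] 21.8 32 | 32 [-21.  -15.5  11.4] 22.7 42 | 44 [-20.1 -15.1  11.4] 20.5 39 | 56 [-19.7 -13.6   7.5] 19.5 29 | 68 [-20.9 -17.2  -2.8] 15.0 29 | 80 [-18.8 -17.1 -11.3] 11.5 19 | 92 [-21.3 -17.6 -12. ] 9.1 13 | 104 [-21.5 -19.8 -16.3] 8.2 4 |
```

Emit:
{"op": "play_rows", "data": {"moves": [{"claw": 0, "offset": [-2, 0, 0], "spin": 0}, {"claw": 0, "offset": [-4, 0, 0], "spin": 0}, {"claw": 0, "offset": [-4, 0, 0], "spin": 0}, {"claw": 0, "offset": [-4, 0, 0], "spin": 0}, {"claw": 0, "offset": [-2, 0, 0], "spin": 0}, {"claw": 0, "offset": [0, 0, 0], "spin": 0}, {"claw": 0, "offset": [2, 0, 0], "spin": 0}, {"claw": 0, "offset": [2, 0, 0], "spin": 0}]}}

```text
time_s: 11.45
tcp_pos: [552.2, -11.5, -7.2]
orientation: [0.132, 0.991, 0.0, -0.003]
wrist_force: [-5.4, 2.4, 5.8]
gripper_width: 0.272
grasp_force: 40.2
```

```bash
python3 look2.py pics/p4.png
```

```text
tcp [552.2 -11.5  -7.2] yaw 164.81 tilt [-0.0059  0.0015 -1.    ] -> offset [107.6   0.4   0.2] spin 0.01 F [-5.4  2.4  5.8] t 11.45
0.2717963874004119 40.222254395484924
top plane [ 0.0045 -0.001 ] 514

side plane [ 0.0018 -0.0028] 676
20 [-17.2 -13.    8.4] 22.4 35 | 32 [-21.  -14.7   9.4] 22.4 37 | 44 [-20.7 -14.4   9.2] 20.5 38 | 56 [-20.3 -15.1  -0.5] 16.8 32 | 68 [-20.1 -15.3  -2.1] 16.7 25 | 80 [-21.1 -16.5  -8.8] 12.0 13 | 92 [-20.3 -18.5 -15. ] 10.5 11 | 104 [-22.  -21.2 -18.8] 5.2 5 |
```

The plate is level to within about 0.003 rad. I'll take off the remaining load, release and lift straight up.

Emit:
{"op": "play_rows", "data": {"moves": [{"claw": 0, "offset": [1.5, 0, 0], "spin": 0}, {"claw": 0, "offset": [3, 0, 0], "spin": 0}, {"claw": 0, "offset": [3, 0, 0], "spin": 0}, {"claw": 60, "offset": [3, 0, 0], "spin": 0}, {"claw": 60, "offset": [3, 0, 0], "spin": 0}, {"claw": 60, "offset": [3, 0, 0], "spin": 0}, {"claw": 60, "offset": [3, 0, 0], "spin": 0}, {"claw": 60, "offset": [3, 0, 0], "spin": 0}]}}

```text
time_s: 12.35
tcp_pos: [552.2, -11.6, -6.9]
orientation: [0.132, 0.991, -0.0, 0.0]
wrist_force: [0.1, -0.5, 0.1]
gripper_width: 0.706
grasp_force: 0.0
```

Emit:
{"op": "play_rows", "data": {"moves": [{"claw": 60, "offset": [0, 0, -20], "spin": 0}, {"claw": 60, "offset": [0, 0, -50], "spin": 0}, {"claw": 60, "offset": [0, 0, -90], "spin": 0}, {"claw": 60, "offset": [20, 0, -120], "spin": 0}, {"claw": 60, "offset": [60, 20, -130], "spin": 0}, {"claw": 60, "offset": [80, 60, -140], "spin": 0}, {"claw": 60, "offset": [80, 100, -140], "spin": 0}, {"claw": 60, "offset": [80, 140, -140], "spin": 0}, {"claw": 60, "offset": [80, 160, -140], "spin": 0}, {"claw": 60, "offset": [80, 160, -140], "spin": 0}]}}

```text
time_s: 13.35
tcp_pos: [517.3, 166.4, 133.3]
orientation: [0.13, 0.991, 0.0, 0.001]
wrist_force: [-0.1, -0.6, 0.1]
gripper_width: 0.703
grasp_force: 0.0
```

```bash
python3 look2.py pics/p5.png
```

```text
tcp [517.3 166.4 133.3] yaw 165.03 tilt [ 2.1e-03  6.0e-04 -1.0e+00] -> offset [  28.2 -162.2  139.8] spin 0.23 F [-0.1 -0.6  0.1] t 13.35
0.7030812156973052 0.0
top plane [ 0.0083 -0.004 ] 864
68 [-23.9 -12.4   1.6] 5.3 9 | 92 [-25.4 -12.5   2.8] 5.1 8 | 104 [-10.3   3.5   9.6] 4.8 5 | 116 [-15.8   5.6  12.8] 5.5 10 | 140 [ 2.8 13.  25.7] 4.7 5 | 
side plane [ 0.0008 -0.0019] 688
```

View pics/p5.png

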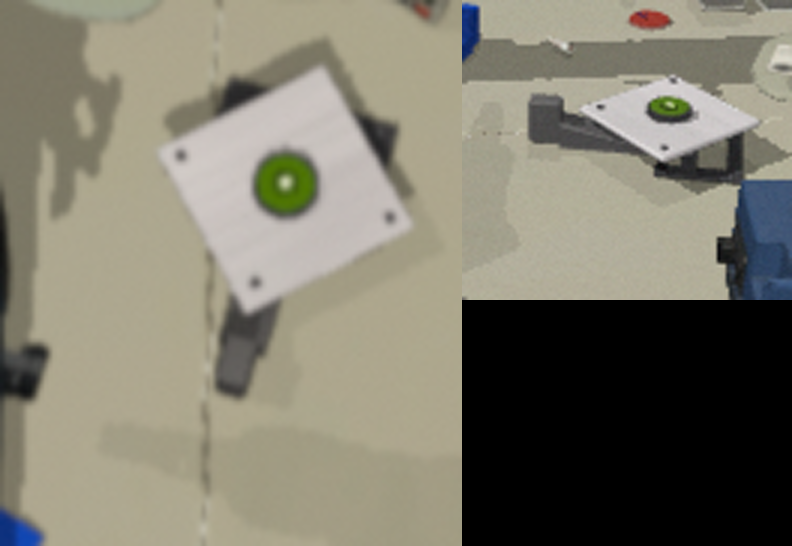

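The bubble is central in the level at (286,183) in the crop. The wedge lies flat under the low corner and the gripper is clear of everything, so I'm handing in.

```bash
python3 -c "
from rig import bot
print(bot.job_done())"
```

```text
the job is handed in; nothing more can be done
None
```

I handed the job in at about 13.5 s: the tall wedge lies flat under the low corner's foot, the bubble is central in the ring, and the gripper is clear. The first grasp missed and shut on top of the grip block (up to 18 N) without shifting the wedge noticeably.

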